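Make up two pencil kits at the kitchen table

TASK

Make up the parts for two pencils: into the upturned tin lid put the long copper barrel, the slim knurled grip and the steel pocket clip, and into the pale blue ramekin the short copper barrel and the stout knurled grip. Lay the barrels flat and the clip tongue down on the floor of their dish and stand the grips on end beside them, nothing resting on a rim or on another part. Leave the lead pointer and the lead box where they are.

Things in the scene. Friction and masses are not known exactly. Their poses are not given: they have to be found in the camera images.
- long_barrel: Long copper pencil barrel: hexagonal tube, 14 mm across the flats, 110 mm long (plus a 7.5 mm threaded brass spigot at its +x end, look only), about 85 g, lying on a flat. Origin on its axis at mid-length, 7 mm above what it lies on; x runs along the barrel.
- short_barrel: Short copper pencil barrel: the same hexagonal tube, 14 mm across the flats, 56 mm long (plus the 7.5 mm spigot), about 45 g, lying on a flat. Origin on its axis at mid-length, 7 mm above what it lies on; x runs along the barrel.
- slim_grip: Slim black knurled grip: round sleeve 15 mm in diameter, 38 mm tall, standing on end, about 28 g, the narrower of the two. Origin at the centre of its underside; z up.
- stout_grip: Stout black knurled grip: round sleeve 24 mm in diameter, 24 mm tall, standing on end, about 36 g, the wider of the two. Origin at the centre of its underside; z up.
- clip: Steel slip-on pocket clip, about 14 g: a tongue 46 mm long, 9 mm wide and 2 mm thick lying flat on the table, with a round band standing on one end of it, 19 mm across and 10 mm long. Origin under the middle of the tongue; x runs along the tongue to the band, whose centre is at x = +17 mm, 9.5 mm above what the clip lies on; grip it across the band, along y. z up.
- tin_lid: Bright tin lid, upturned as a shallow round tray: 163 mm across, inside 158 mm, 17 mm high, floor 2 mm thick, loose, 160 g. Origin at the centre of its underside.
- ramekin: Pale blue ceramic ramekin: wide shallow round dish, 128 mm across at the rim and 122 mm at the foot, 35 mm high, inside 114 mm across at the floor, floor 5 mm thick, loose, 330 g. Origin at the centre of its underside.
- pointer: Bystander: black desk lead pointer, round, 62 mm across, 52 mm high. Origin at the centre of its underside.
- lead_box: Bystander: pale wooden lead box with a sliding lid, 30 x 130 x 16 mm. Origin at the centre of its underside; y runs along it.
Mind the look-alikes: they are no part of the job. What is shaped like the long_barrel but purple is not meant. There is more than one size of the tin_lid; the one meant has the size given above.

How it is judged:
By the outcome, as a careful person would: the job done as asked, in the order asked, and still so for the second after the job is handed in, with the robot touching nothing.
It also fails if it takes over 118 s, if anything falls off the work surface, if the arm or the gripper's body presses on something with over 40 N, if the wrist force passes 120 N, or if a joint passes its speed limit or range.

ROBOT

A 6-joint arm with a two-finger parallel gripper is mounted at the origin on the work surface. World frame = base frame: x ahead of the robot, y to its left, z up, the work surface at z = 0. Lengths are in m, angles in rad, forces in N, time in s.
With the tool pointing down it reaches from about 0.275 to 0.85 m from the base axis. Payload 5.2 kg.
Tool frame: the origin (TCP) lies between the finger pads; the fingertips stand 25 mm ahead of it and the grasp point (between the pads) lies 6 mm ahead of it; z points along the fingers, y is the line along which they close (so a half turn about z gives the same grasp; the last joint's range is limited). The gripper opens to 85 mm and grips with 20 to 120 N. Pads are 22 mm wide; open, the fingers measure 114 mm over their backs; the gripper's body (76 mm by 85 mm) begins 54 mm behind the grasp point. The pads swing forward as they close: fully open they stand 13 mm farther back than shut.
Start: joints at [0.974, 0.259, 1.535, -0, 1.348, -0.203], TCP at [0.211, 0.508, 0.233] pointing down, gripper open.
Joint ranges: [-3.14, 3.14], [-0.91, 2.08], [0.19, 2.58], [-1.22, 4.36], [0.22, 2.71], [-3.12, 3.12]. Speed limits (rad/s): [2.57, 2.57, 3.14, 3.14, 3.14, 3.14].

INTERFACE

Orientations are given as a unit quaternion [w, x, y, z].
In Python, from cell import status, get_image, bot gives the robot as it stands.
- The arm moves only by the tool apply_moves, never from a script. Its argument "targets" is a list of rows, each a list of 4 numbers: the shift along the world's x, y, z each as a share of 0.2 m, from -1 to 1, then the turn about the world's z as a share of 0.5 rad, from -1 to 1. In form: [[tx, ty, tz, turn], ...]. A call has 1 to 20 rows; each row is the pose to reach, as a shift and turn from the pose commanded when the call began; what a row does not reach only later rows make up. A row lasts 1/8 s, in which the tool goes at most 62.5 mm and 10.7 degrees, less where a joint would pass 70% of its speed; a pose out of reach is approached as far as the arm can. A call with a number of a shift or a turn outside -1 to 1 is refused whole. A call with a gripper value outside its range is refused whole. "claw" is the opening, from 0 (shut) to 1 (fully open), set as the call begins (left out, the last holds). The fingers move at their own pace and stop on an object; "force" is the grip in N (left out, the last holds). Time passes only in rows, so rows that repeat a pose let the fingers close. It gives the time, the measured TCP pose, the force, the opening and the grip force at its end, in the units of the state.
- status.state(): the state, without advancing time (a new reading comes with each control period).
- get_image(name): name is "side" or "top" or "wrist"; returns a dict with "image" (384x512x3 uint8, red, green, blue), "K" (3x3 intrinsics, pixels), "k1" (the pictures are not rectified: a ray, as slopes to the right and down, at radius r is drawn at 1 + k1 r^2 times it, then the intrinsics apply), "R" (3x3) and "t" (3): a world point X has camera coordinates R X + t; the wrist camera has in their place "hand_eye" (4x4, takes a point from camera to tool coordinates, whose origin is the TCP and whose axes are the flange's). Camera axes: x right, y down, z forward; pixel columns grow to the right and rows downward; lengths in m; the calibration is good to about 2 mm. A picture is of the moment at which its call begins: read the wrist's pose just before it. There is no depth.
- bot.close_job(): hands the job in; it is judged then, once.
The state is a dict: "time_s": time; "joint_pos": joint angles; "joint_velocities": joint speeds; "effort": joint torques, N m; "eef_pos": TCP position; "orientation": TCP orientation; "wrist_force": force on the tool from outside, world axes, zero at the start; "ft_torque": the same for the moment, N m; "grip_width": finger opening in m; "finger_force": force on a finger pad.
Only numpy, scipy, OpenCV 4.12 (cv2) and the standard library are available. Lean on these libraries where they do the work, as an engineer would, in place of code of your own. Each camera call takes 0.05 s, during which the arm holds its last target. There are 200 camera calls.

## Working session

There is one attempt and no reset: what is moved stays moved. The work goes in short steps, Python scripts to look and compute and a tool call to move; the robot and the scene stay as the last step left them, time stands still between calls to the robot, and variables do not carry over. Pictures are saved under pics/ and viewed, at most 14 in all, crops included, and the job is handed in when it is done.

Besides the shell and the picture viewer there is one more tool, called after "Request:" as name([rows], argument=value, ...), one row to a line, values as JSON. apply_moves: Moves the arm, as the interface text tells. Shift numbers are shares of 0.2 m and turn numbers shares of 0.5 rad, none past 1 either way. Its arguments: {"type":"object","properties":{"targets":{"type":"array","items":{"type":"array","items":{"type":"number"}}},"claw":{"type":"number"},"force":{"type":"number"}},"required":["targets"]}

```bash
ls; mkdir -p pics; cat > h.py <<'E'
import numpy as np, cv2, json, pickle
from cell import status, get_image, bot
def snap(n, f):
    s=status.state(); d=get_image(n)
    d['p']=s['eef_pos']; d['q']=s['orientation']; d['name']=n
    cv2.imwrite(f'pics/{f}.png', d['image'][...,::-1]); pickle.dump(d,open(f'pics/{f}.pkl','wb')); return d
def load(f): return pickle.load(open(f'pics/{f}.pkl','rb'))
def Rq(q):
    from scipy.spatial.transform import Rotation as Ro
    return Ro.from_quat([q[1],q[2],q[3],q[0]]).as_matrix()
def ext(d):
    if 'R' in d and d['name']!='wrist': R=np.array(d['R']);t=np.array(d['t']); return R,t
    H=np.array(d['hand_eye']); T=np.eye(4);T[:3,:3]=Rq(d['q']);T[:3,3]=d['p']; W=np.linalg.inv(T@H); return W[:3,:3],W[:3,3]
def ray(d,u,v):
    K=np.array(d['K']); k=d['k1']; R,t=ext(d)
    a=np.array([(u-K[0,2])/K[0,0],(v-K[1,2])/K[1,1]]); s=a.copy()
    for _ in range(30): s=a/(1+k*(s@s))
    return -R.T@t, R.T@np.array([s[0],s[1],1.])
def at(d,u,v,z):
    c,r=ray(d,u,v); return (c+r*(z-c[2])/r[2])
def proj(d,X):
    K=np.array(d['K']); k=d['k1']; R,t=ext(d); p=R@np.array(X)+t; s=p[:2]/p[2]; s=s*(1+k*(s@s)); return np.array([K[0,0]*s[0]+K[0,2],K[1,1]*s[1]+K[1,2]])
def tri(l):
    A=np.zeros((3,3));b=np.zeros(3)
    for d,u,v in l:
        c,r=ray(d,u,v); r=r/np.linalg.norm(r); P=np.eye(3)-np.outer(r,r); A+=P;b+=P@c
    x=np.linalg.solve(A,b)
    return x,[np.round(proj(d,x)-[u,v],1) for d,u,v in l]
E
python3 - <<'E'
from h import *
a=snap('top','top0'); b=snap('side','side0'); c=snap('wrist','wr0')
print(status.state()); print(a['K'],a['k1'],-np.array(a['R']).T@a['t'],-np.array(b['R']).T@b['t'],c['hand_eye'])
for n in('top0','side0'):
    im=cv2.imread(f'pics/{n}.png'); cv2.imwrite(f'pics/{n}b.png',cv2.resize(im,(800,600),interpolation=cv2.INTER_CUBIC))
E
```

```text
pics
{'time_s': 0.15, 'joint_pos': array([ 9.74173965e-01,  2.59188446e-01,  1.53582849e+00, -2.03571147e-05,
        1.34797409e+00, -2.02770023e-01]), 'joint_velocities': array([-0.00167677, -0.00161931, -0.0040956 ,  0.00212073, -0.00088117,
       -0.00066035]), 'effort': array([ 2.43096561e-03, -4.46384239e+01, -2.90821981e+01, -1.95261891e-04,
        8.17347231e-03,  8.10562778e-05]), 'eef_pos': array([0.21080685, 0.50757258, 0.23256002]), 'orientation': array([-2.62936448e-04,  1.95653578e-01,  9.80672824e-01, -6.47936268e-04]), 'wrist_force': array([-0.39860332,  0.30043108, -0.91950626]), 'ft_torque': array([-0.05722521, -0.00479789, -0.01264197]), 'finger_force': 0.0, 'grip_width': 0.08527075170211655}
[[498.31572533   0.         261.11134894]
 [  0.         498.31572533 182.57296425]
 [  0.           0.           1.        ]] -0.08009856017727025 [0.44043697 0.10926404 1.39743336] [ 0.05825691 -0.75422777  0.78475428] [[-5.07178473e-04 -9.48216344e-01 -3.17624792e-01  8.17837722e-02]
 [ 9.99999837e-01 -5.64646687e-04  8.88747600e-05 -1.37597072e-03]
 [-2.63618287e-04 -3.17624695e-01  9.48216475e-01 -1.40812702e-01]
 [ 0.00000000e+00  0.00000000e+00  0.00000000e+00  1.00000000e+00]]
```

View pics/top0b.png

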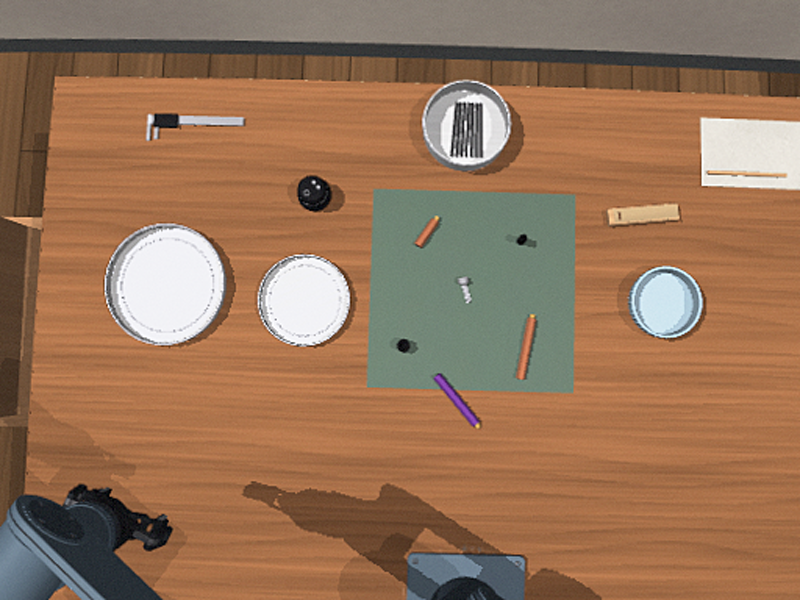

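View pics/side0b.png

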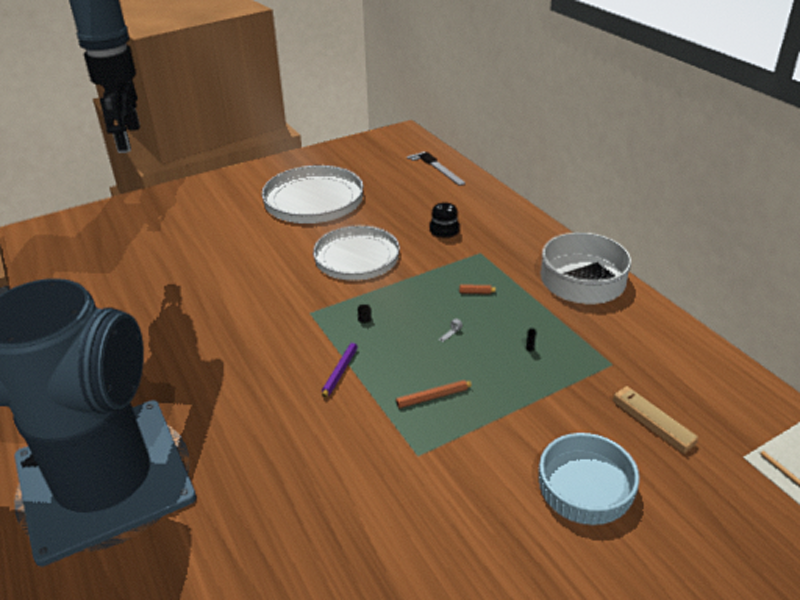

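The top view shows two tin lids: one at about (167,285), 120 px wide, and one at (304,300), 92 px wide. The ramekin (128 mm) is at (666,302), 72 px wide, so the smaller lid comes out at about 163 mm and is the one meant. The copper long barrel is at (527,347), and the purple one at (457,400) is the look-alike. The short barrel is at (427,231) and the clip at (465,290). The two black grips are at (403,345) and (521,240). I'll compute positions and enlarge the views.

```bash
python3 - <<'E'
from h import *
a=load('top0'); s=0.64
for n,u,v,z in [('lidL l',105,285,.017),('lidL r',228,285,.017),('lidS l',257,300,.017),('lidS r',351,300,.017),('ram l',629,302,.035),('ram r',704,302,.035),('long',527,347,.007),('short',427,231,.007),('clip',465,290,.005),('gA',403,345,.02),('gB',521,240,.03),('lidS t',304,254,.017),('lidS b',304,347,.017),('ram t',666,266,.035),('ram b',666,339,.035),('box',644,215,.016),('pointer',314,193,.05)]:
    print(n,np.round(at(a,u*s,v*s,z),3))
im=cv2.imread('pics/top0.png'); c=im[118:278,232:372]; cv2.imwrite('pics/c1.png',cv2.resize(c,None,fx=3.7,fy=3.7,interpolation=cv2.INTER_CUBIC)[:600])
E
```

```text
lidL l [0.555 0.664 0.017]
lidL r [0.562 0.44  0.017]
lidS l [0.536 0.386 0.017]
lidS r [0.541 0.218 0.017]
ram l [ 0.551 -0.273  0.035]
ram r [ 0.554 -0.408  0.035]
long [ 0.467 -0.098  0.007]
short [0.671 0.086 0.007]
clip [0.566 0.015 0.005]
gA [0.464 0.123 0.02 ]
gB [ 0.656 -0.081  0.03 ]
lidS t [0.621 0.305 0.017]
lidS b [0.455 0.298 0.017]
ram t [ 0.617 -0.34   0.035]
ram b [ 0.487 -0.339  0.035]
box [ 0.711 -0.306  0.016]
pointer [0.726 0.288 0.05 ]
```

View pics/c1.png

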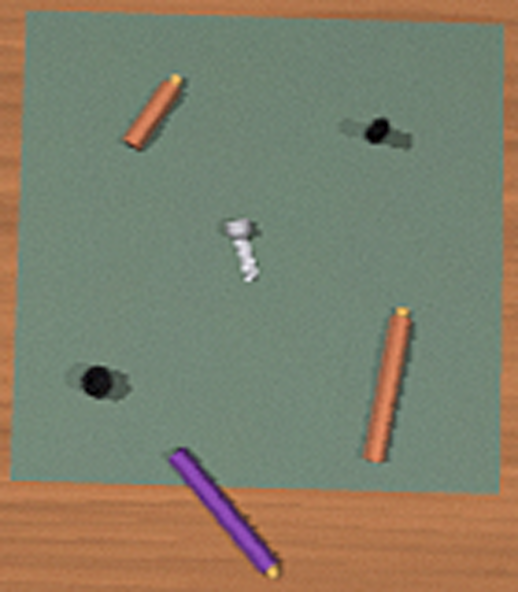

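The smaller lid measures about 166 mm against 222 mm for the other, so it is the 163 mm one. In the crop the slim grip is the one at (378,130) and the stout grip is at (98,382). The long copper barrel is at (388,385), the short one at (155,112) and the clip at (243,250). Next I'll take wrist views over the mat.

Request:
apply_moves([
  [0.3, -0.3, 0.1, 0.2],
  [0.6, -0.6, 0.2, 0.4],
  [0.9, -1, 0.3, 0.6],
  [1, -1, 0.35, 0.79],
  [1, -1, 0.35, 0.79],
])

```text
time_s: 0.78
eef_pos: [0.4127, 0.3059, 0.3038]
orientation: [0.0, -0.0, 1.0, -0.0]
wrist_force: [0.7, 1.1, -0.1]
grip_width: 0.0854
finger_force: 0.0
```

Request:
apply_moves([
  [0.05, -0.3, 0, 0],
  [0.1, -0.6, 0, 0],
  [0.15, -0.9, 0, 0],
  [0.2, -1, 0, 0],
  [0.2, -1, 0, 0],
  [0.2, -1, 0, 0],
])

```text
time_s: 1.52
eef_pos: [0.4506, 0.1085, 0.303]
orientation: [-0.0, -0.001, 1.0, 0.0]
wrist_force: [0.1, 0.4, -0.3]
grip_width: 0.0857
finger_force: 0.0
```

```bash
python3 - <<'E'
from h import *
d=snap('wrist','w1'); print(d['p'],d['q'],status.state()['time_s'])
cv2.imwrite('pics/w1b.png',cv2.resize(cv2.imread('pics/w1.png'),(800,600),interpolation=cv2.INTER_CUBIC))
E
```

```text
[0.45064706 0.10850602 0.30300048] [-3.59945003e-04 -6.64031472e-04  9.99999683e-01  2.52279914e-04] 1.575
```

View pics/w1b.png

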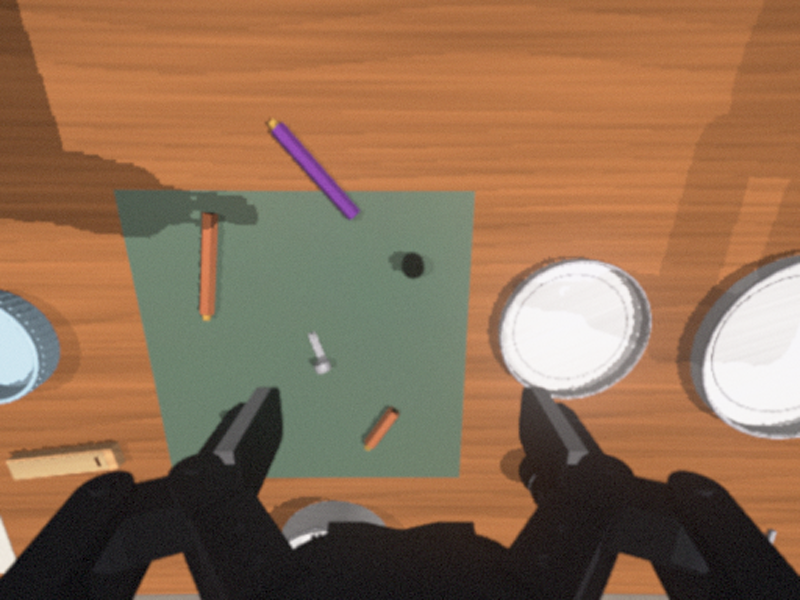

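The wrist view (upside down, with +x pointing down the picture) shows the long barrel at (208,265), the stout grip at (412,265), the clip at (319,353), the short barrel at (382,428) and the meant lid at (575,328). The slim grip is hidden behind a finger, so I'll take a second wrist view before measuring.

Request:
apply_moves([
  [0, -0.3, 0, 0],
  [0, -0.6, 0, 0],
  [0, -0.85, 0, 0],
  [0, -0.96, 0, 0],
  [0, -0.96, 0, 0],
  [0, -0.96, 0, 0],
])

```text
time_s: 2.33
eef_pos: [0.451, -0.0827, 0.3032]
orientation: [-0.0, -0.001, 1.0, 0.0]
wrist_force: [-0.7, 0.4, 0.3]
grip_width: 0.0859
finger_force: 0.0
```

```bash
cat > fit.py <<'E'
from h import *
from scipy.optimize import least_squares
def blobs(im,kind,lo,hi):
    f=im.astype(int); R,G,B=f[...,0],f[...,1],f[...,2]
    m={'cu':(R-G>45)&(R>110)&(G-B>5)&(R-B>50),'bk':(f.max(2)<48),'st':(f.min(2)>125)}[kind].astype(np.uint8)
    return m
def cyl(r,h,n=48,z0=0):
    a=np.linspace(0,2*np.pi,n); c=np.c_[r*np.cos(a),r*np.sin(a),0*a+z0]; return np.r_[c,c+[0,0,h]]
def hexb(L):
    a=np.radians(30+60*np.arange(6)); r=.007/np.cos(np.pi/6); c=np.c_[0*a-L/2,r*np.sin(a+np.pi/6*0),r*np.cos(a)]
    c=np.c_[0*a,r*np.cos(a+np.pi/6*0),r*np.sin(a)]  # vertices at +-30.. -> flats top/bottom need rotate
    c=np.c_[0*a,r*np.cos(a-np.pi/6),r*np.sin(a-np.pi/6)]
    return np.r_[c+[-L/2,0,0],c+[L/2,0,0]]
def place(P,x,y,z,yaw):
    c,s=np.cos(yaw),np.sin(yaw); return np.c_[x+c*P[:,0]-s*P[:,1],y+s*P[:,0]+c*P[:,1],z+P[:,2]]
def mom(d,W):
    p=np.float32([proj(d,w) for w in W]); h=cv2.convexHull(p); m=cv2.moments(h); return mm(m)
def mm(m):
    c=np.array([m['m10'],m['m01']])/m['m00']; return c,np.array([m['mu20'],m['mu02'],m['mu11']])/m['m00'],m['m00']
def comp(d,kind,guess,win):
    g=proj(d,guess); m=blobs(d['image'],kind,0,0)
    u,v=np.round(g).astype(int); k=np.zeros_like(m); k[max(v-win,0):v+win,max(u-win,0):u+win]=1; m=m*k
    n,l,s,c=cv2.connectedComponentsWithStats(m)
    if n<2: return None
    i=1+np.argmax(s[1:,4]); o=mm(cv2.moments((l==i).astype(np.uint8),True)); return o
def fit(views,kind,P,g,yaw=None,win=40):
    obs=[(d,comp(d,kind,g,win)) for d in views]; obs=[o for o in obs if o[1]]
    def f(q):
        r=[]
        for d,o in obs:
            c,s,A=mom(d,place(P,*q[:3],q[3] if yaw is not None else 0)); r+=list(c-o[0])
            if yaw is not None:
                t=lambda s:.5*np.arctan2(2*s[2],s[0]-s[1]); e=t(s)-t(o[1]); e=(e+np.pi/2)%np.pi-np.pi/2; r.append(10*e)
        return r
    q=least_squares(f,list(g)+([yaw] if yaw is not None else []),x_scale=.01)
    areas=[(round(o[2]),round(mom(d,place(P,*q.x[:3],q.x[3] if yaw is not None else 0))[2])) for d,o in obs]
    return q.x,np.round(f(q.x),1),areas
E
python3 - <<'E'
from fit import *
d=snap('wrist','w2'); print(d['p'],d['q'])
T,S,W1,W2=load('top0'),load('side0'),load('w1'),load('w2')
np.set_printoptions(precision=4,suppress=True)
for n,k,P,g,yaw,vs in [('long','cu',hexb(.11),[.467,-.098,.007],.1-.25,[T,S,W1,W2]),('short','cu',hexb(.056),[.671,.086,.007],-.6,[T,S,W1,W2]),('stout','bk',cyl(.012,.024),[.464,.123,0],None,[T,S,W1,W2]),('slim','bk',cyl(.0075,.038),[.65,-.083,0],None,[T,S,W2])]:
    print(n,*fit(vs,k,P,g,yaw,28 if k=='cu' and n=='short' else 45 if k=='cu' else 22))
c=cv2.resize(cv2.imread('pics/w2.png'),(800,600),interpolation=cv2.INTER_CUBIC); cv2.imwrite('pics/w2b.png',c)
E
```

```text
[ 0.4510149  -0.08266593  0.30316177] [-9.13605279e-05 -1.33098849e-03  9.99999048e-01  3.52944607e-04]
long [ 0.4668 -0.0998  0.0069 -0.15  ] [-16.6 -16.5  -5.8   6.8 -30.1  -4.3  -0.4  -2.1  -0.3  -1.   -0.1  -0.3] [(2377, 229), (1806, 307), (581, 647), (538, 631)]
short [ 0.6606  0.0665  0.0321 -0.6951] [  7.8   2.1   1.2  -0.4  18.5  -0.1 -10.1   2.6   1.1   5.5  -8.9  -7.4] [(90, 120), (683, 123), (168, 260), (1, 280)]
stout [ 0.4668  0.1238 -0.0001] [-0.1 -0.9 -0.  -1.7  2.1  0.6 -2.3 -2.1] [(49, 60), (91, 103), (89, 207), (9, 273)]
slim [ 0.6614 -0.0855 -0.0036] [ 0.9 -0.7  0.1  0.1  0.5 -0.8] [(30, 37), (71, 87), (60, 138)]
```

View pics/w2b.png

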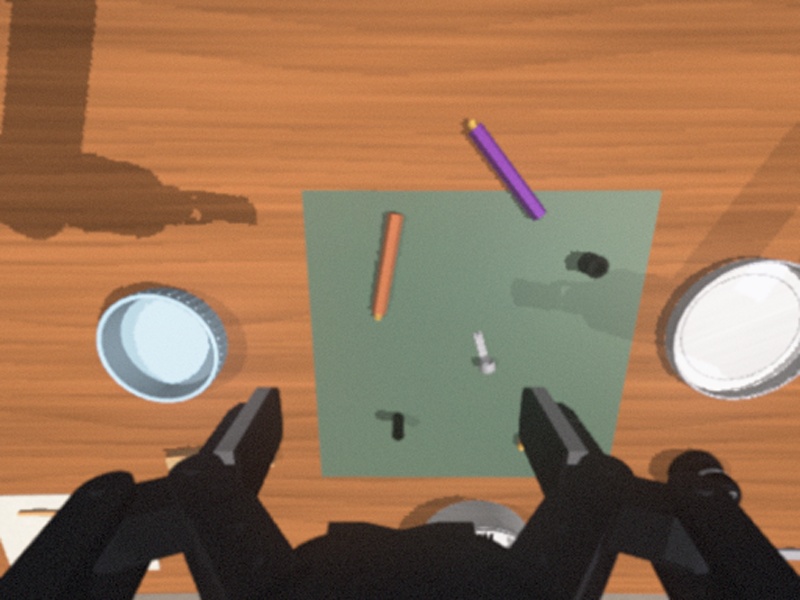

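The second wrist view shows the ramekin at (160,345), the long barrel at (388,265), the slim grip at (398,425), the clip at (484,353) and the stout grip at (590,264). The wood colour is confusing my copper mask, so I'll limit it to the mat.

```bash
cat > fit2.py <<'E'
from fit import *
import fit as F
np.set_printoptions(precision=4,suppress=True)
T,S,W1,W2=[load(x) for x in('top0','side0','w1','w2')]
M=[at(T,u*.64,v*.64,0) for u,v in [(373,189),(576,195),(574,392),(368,387)]]
c=np.mean(M,0); M=[c+(m-c)*.97 for m in M]
def setmask(d):
    k=np.zeros(d['image'].shape[:2],np.uint8); cv2.fillConvexPoly(k,np.int32([proj(d,m) for m in M]),1); d['mk']=k
for d in(T,S,W1,W2): setmask(d)
def comp(d,kind,guess,win):
    f=d['image'].astype(int); R,G,B=f[...,0],f[...,1],f[...,2]; mx=f.max(2)
    m={'cu':(R-G>12),'bk':(mx<TH)&(G-R<8),'st':(f.min(2)>125)}[kind].astype(np.uint8)*d['mk']
    g=proj(d,guess); u,v=np.round(g).astype(int); k=np.zeros_like(m); k[max(v-win,0):v+win,max(u-win,0):u+win]=1
    n,l,s,c=cv2.connectedComponentsWithStats(m*k)
    if n<2: return None
    i=1+np.argmax(s[1:,4]); return mm(cv2.moments((l==i).astype(np.uint8),True))
F.comp=comp
TH=70
E
python3 - <<'E'
from fit2 import *
import fit2
print('long',*fit([T,S,W1,W2],'cu',hexb(.11),[.467,-.098,.007],-.15,40))
print('short',*fit([T,S,W1],'cu',hexb(.056),[.671,.086,.007],-.6,28))
for th in(55,70,85):
    fit2.TH=th
    print(th,'stout',*fit([T,S,W1,W2],'bk',cyl(.012,.024),[.464,.123,0],None,22))
    print(th,'slim',*fit([T,S,W2],'bk',cyl(.0075,.038),[.65,-.083,0],None,22))
E
```

```text
long [ 0.4678 -0.0985  0.0068 -0.1518] [ 1.3 -0.1 -0.3 -0.2 -0.  -0.2  0.3 -0.3 -0.3  0.1  0.  -0.2] [(253, 229), (329, 306), (712, 645), (695, 629)]
short [ 0.671   0.0858  0.007  -0.6   ] [ 0.4 -0.3  0.3 -0.3 -0.5  0.2  1.5 -0.4  0.2] [(129, 115), (129, 116), (257, 234)]
55 stout [ 0.4654  0.1188 -0.0072] [ 1.8 -0.4  0.7  1.8 -0.8 -0.6  2.   0.5] [(50, 60), (90, 103), (141, 200), (58, 261)]
55 slim [ 0.66   -0.0855 -0.0021] [ 0.9 -0.4 -0.2 -0.3  0.6 -0.4] [(30, 37), (66, 87), (83, 139)]
70 stout [ 0.4652  0.1207 -0.0028] [ 1.1 -0.2  0.2  0.2  0.4 -0.   0.3 -0.2] [(55, 60), (90, 103), (170, 204), (207, 268)]
70 slim [ 0.6611 -0.0855 -0.0039] [ 0.8 -0.5  0.1  0.1  0.6 -0.5] [(32, 37), (66, 87), (92, 137)]
85 stout [ 0.4651  0.1207 -0.0023] [ 1.1 -0.2  0.1  0.   0.4 -0.   0.3 -0.1] [(55, 60), (90, 103), (173, 204), (230, 269)]
85 slim [ 0.6614 -0.0855 -0.004 ] [ 0.7 -0.6  0.2  0.1  0.6 -0.5] [(32, 37), (66, 87), (95, 137)]
```

```bash
cat >> fit2.py <<'E'
def fitc(views,comps,P,g,yaw=None):
    t=lambda s:.5*np.arctan2(2*s[2],s[0]-s[1])
    obs=[(d,o) for d,o in zip(views,comps) if o is not None]
    g=np.array(list(g)+([yaw] if yaw is not None else []))
    def f(p,area=False):
        q=g+.01*(p-1); r=[]; A=[]
        for d,o in obs:
            c,s,a=mom(d,place(P,*q[:3],q[3] if yaw is not None else 0)); r+=list(c-o[0]); A.append((round(o[2]),round(a)))
            if yaw is not None: e=t(s)-t(o[1]); r.append(10*((e+np.pi/2)%np.pi-np.pi/2))
        return A if area else r
    p=least_squares(f,np.ones(len(g)),diff_step=.05).x
    return g+.01*(p-1),np.round(f(p),1),f(p,True)
def hullcomp(d,kind,guess,win):
    f=d['image'].astype(int); R,G,B=f[...,0],f[...,1],f[...,2]
    m={'lid':(abs(R-B)<40)&(f.max(2)>60)&(R-B<26)&(R-B>-12),'ram':(B-R>8)&(B>70)}[kind].astype(np.uint8)
    g=proj(d,guess); u,v=np.round(g).astype(int); k=np.zeros_like(m); k[max(v-win,0):v+win,max(u-win,0):u+win]=1
    m=cv2.morphologyEx(m*k,cv2.MORPH_OPEN,np.ones((3,3),np.uint8))
    n,l,s,c=cv2.connectedComponentsWithStats(m); i=1+np.argmax(s[1:,4])
    pts=np.argwhere(l==i)[:,::-1].astype(np.int32); return mm(cv2.moments(cv2.convexHull(pts)))
def frus(r0,r1,h):
    c=cyl(1,1); c[:48,:2]*=r0; c[48:,:2]*=r1; c[:,2]*=h; return c
E
python3 - <<'E'
from fit2 import *
V=[T,S,W1,W2]; 
print('long',*fitc(V,[comp(d,'cu',[.467,-.098,.007],40) for d in V],hexb(.114),[.467,-.098,.007],-.15))
print('short',*fitc(V[:3],[comp(d,'cu',[.671,.086,.007],28) for d in V[:3]],hexb(.06),[.671,.086,.007],-.6))
print('stout',*fitc(V,[comp(d,'bk',[.464,.123,.01],22) for d in V],cyl(.012,.024),[.465,.121,0]))
U=[T,S,W2]
print('slim',*fitc(U,[comp(d,'bk',[.655,-.085,.015],22) for d in U],cyl(.0075,.038),[.661,-.085,0]))
U=[T,S,W1]; print('lid',*fitc(U,[hullcomp(d,'lid',[.538,.302,.01],w) for d,w in zip(U,(34,36,64))],cyl(.0815,.017),[.538,.302,0]))
U=[T,S,W2]; print('ram',*fitc(U,[hullcomp(d,'ram',[.552,-.34,.015],60) for d in U],frus(.061,.064,.035),[.552,-.34,0]))
s=.64
print('band',tri([(W1,321*s,366*s),(W2,487*s,366*s),(T,232+240/3.7,118+228/3.7)]))
print('tip',tri([(W1,312*s,333*s),(W2,478*s,333*s),(T,232+251/3.7,118+278/3.7)]))
E
```

```text
long [ 0.468  -0.0984  0.0071 -0.1749] [ 1.2 -0.2 -0.  -0.1 -0.2 -0.   0.4 -0.3 -0.   0.2  0.1 -0. ] [(253, 238), (329, 319), (712, 669), (695, 652)]
short [ 0.6709  0.084   0.0076 -0.5764] [ 1.  -0.2  0.   0.  -0.3  0.1  0.6 -0.3 -0.1] [(129, 124), (129, 125), (257, 250)]
stout [ 0.4652  0.1208 -0.0029] [ 1.  -0.2  0.2  0.2  0.5 -0.   0.3 -0.2] [(55, 60), (90, 103), (170, 204), (207, 268)]
slim [ 0.6606 -0.0857 -0.0027] [ 0.9 -0.4 -0.  -0.2  0.5 -0.4] [(32, 37), (66, 87), (92, 138)]
lid [0.5468 0.2999 0.0022] [ 1.4 -2.3  1.9 -1.4  0.9 -2.7] [(2616, 2701), (1477, 1541), (7670, 6825)]
ram [ 0.5545 -0.3439 -0.0001] [ 0.9 -0.1 -0.  -0.2  0.4 -0.2] [(1643, 1734), (2903, 3039), (4609, 4873)]
band (array([0.5825, 0.017 , 0.0152]), [array([ 0.1, -0.1]), array([ 0.5, -0.3]), array([ 0.4, -0.2])])
tip (array([0.5461, 0.0068, 0.004 ]), [array([ 0.1, -0.2]), array([ 0.7, -0.4]), array([ 0.5, -0.3])])
```

Everything stands at about z=0. The long barrel is at (0.466, -0.098) with yaw -0.175, which is the copper one on the mat. Picking it up now.

Request:
apply_moves([
  [0.04, -0.03, -0.2, -0.18],
  [0.08, -0.07, -0.5, -0.35],
  [0.08, -0.07, -0.8, -0.35],
  [0.08, -0.07, -0.95, -0.35],
  [0.08, -0.07, -0.95, -0.35],
  [0.08, -0.07, -0.95, -0.35],
], claw=0.5, force=40)

```text
time_s: 3.12
eef_pos: [0.4682, -0.0978, 0.1146]
orientation: [0.001, 0.086, 0.996, -0.0]
wrist_force: [-0.3, -0.3, -0.8]
grip_width: 0.0429
finger_force: 0.0
```

```bash
python3 - <<'E'
from fit2 import *
d=snap('wrist','w3'); print(d['p'],d['q'],np.degrees(np.arctan2(*Rq(d['q'])[:2,1][::-1])))
setmask(d); 
o=comp(d,'cu',[.467,-.098,.007],200); print(o, [np.round(proj(d,p)) for p in ([.466,-.0977,.007],)])
for g in ([.467,-.098,.007],): print(*fitc([d],[o],hexb(.114),g,-.175))
cv2.imwrite('pics/w3b.png',cv2.resize(d['image'][...,::-1],(700,525)))
E
```

```text
[ 0.4682 -0.0978  0.1146] [ 0.0011  0.0861  0.9963 -0.0003] 80.1216806687131
(array([256.2753, 191.5018]), array([  24.6874, 1044.9362,   -5.5398]), 1947.0) [array([257., 193.])]
[ 0.4681 -0.099   0.0074 -0.1779] [-0.  0. -0.] [(1947, 1864)]
```

View pics/w3b.png

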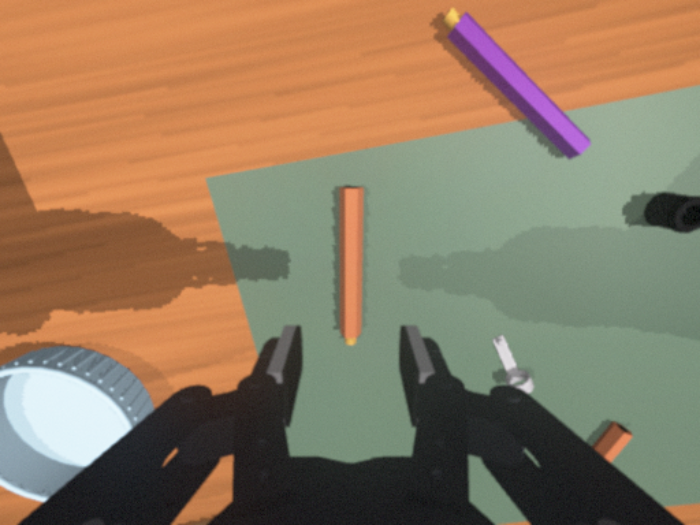

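The copper long barrel at (352,262) is centred between the fingers and lined up with the tool. The purple one is clear of it at (520,85). I'll go down and close.

Request:
apply_moves([
  [0, 0, -0.12, 0],
  [0, 0, -0.24, 0],
  [0, 0, -0.36, 0],
  [0, 0, -0.42, 0],
  [0, 0, -0.42, 0],
  [0, 0, -0.42, 0],
])

```text
time_s: 3.92
eef_pos: [0.4679, -0.0985, 0.0303]
orientation: [0.001, 0.087, 0.996, -0.0]
wrist_force: [0.1, -0.3, 0.4]
grip_width: 0.0427
finger_force: 0.0
```

Request:
apply_moves([
  [0, 0, 0, 0],
  [0, 0, 0, 0],
  [0, 0, 0, 0],
  [0, 0, 0, 0],
], claw=0)

```text
time_s: 4.42
eef_pos: [0.467, -0.0981, 0.0293]
orientation: [0.0, 0.087, 0.996, -0.0]
wrist_force: [0.1, -0.1, 0.1]
grip_width: 0.0
finger_force: 0.0
```

```bash
python3 - <<'E'
from fit2 import *
d=snap('wrist','w4'); e=snap('side','s4')
print(status.state()['grip_width'],status.state()['finger_force'])
g=proj(e,[.467,-.098,.02]).astype(int); c=e['image'][g[1]-45:g[1]+45,g[0]-60:g[0]+60,::-1]
a=cv2.resize(c,(640,480),interpolation=cv2.INTER_CUBIC)[:300+180]; b=cv2.resize(d['image'][...,::-1],(400,300))
o=np.zeros((590,800,3),np.uint8); o[:300,:400]=b; o[:300,400:]=cv2.resize(c,(400,300),interpolation=cv2.INTER_CUBIC); cv2.imwrite('pics/w4b.png',o[:300])
E
```

```text
-0.00011532669143588939 0.0
```

View pics/w4b.png

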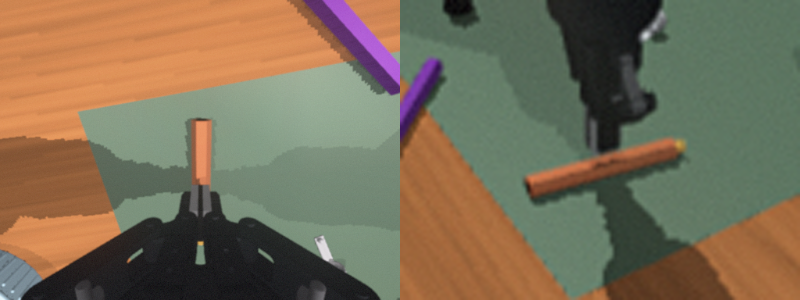

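The picture shows the fingers shut just above the barrel, with the tip at about (605,150) in the right half, so the tips are higher than the text says. I'll measure the tip height from the side picture.

```bash
python3 - <<'E'
from fit2 import *
d,e=load('w4'),load('s4')
g=proj(e,[.467,-.098,.02]).astype(int); p=g-[60,45]+np.array([205,150])/3.333
print(d['p'],d['q'],p)
for z in(.0,.01,.02,.03,.04): print(z,proj(e,[.467,-.098,z]),(proj(e,[.467,-.098,z])-g+[60,45])*3.333+[400,0])
E
```

```text
[ 0.467  -0.0981  0.0293] [ 0.      0.0868  0.9962 -0.    ] [277.5062 247.0045]
0.0 [276.3394 253.3799] [601.1113 171.2492]
0.01 [276.3646 250.3614] [601.1953 161.1885]
0.02 [276.39  247.308] [601.28   151.0116]
0.03 [276.4157 244.2193] [601.3654 140.7168]
0.04 [276.4415 241.0946] [601.4514 130.3021]
```

```bash
python3 - <<'E'
from fit2 import *
for f,w in(('w3',.0215),('w4',0)):
    d=load(f); R=Rq(d['q'])
    for s in(.006,.010,.015,.02,.025): print(f,s,*[proj(d,np.array(d['p'])+R@[0,y,s]).round() for y in(-w,w)])
E
```

```text
w3 0.006 [224. 247.] [293. 247.]
w3 0.01 [225. 244.] [292. 244.]
w3 0.015 [225. 240.] [291. 240.]
w3 0.02 [226. 236.] [290. 236.]
w3 0.025 [227. 233.] [289. 233.]
w4 0.006 [258. 247.] [258. 247.]
w4 0.01 [258. 244.] [258. 244.]
w4 0.015 [258. 240.] [258. 240.]
w4 0.02 [258. 236.] [258. 236.]
w4 0.025 [258. 233.] [258. 233.]
```

Side and wrist views both put the shut tips about 10–15 mm ahead of the TCP, not 25 mm. I'll raise, open and step down while watching the force.

Request:
apply_moves([
  [0, 0, 0.05, 0],
  [0, 0, 0.08, 0],
  [0, 0, 0.08, 0],
  [0, 0, 0.06, 0],
  [0, 0, 0.02, 0],
  [0, 0, -0.01, 0],
  [0, 0, -0.02, 0],
  [0, 0, -0.02, 0],
], claw=0.4)

```text
time_s: 5.52
eef_pos: [0.4668, -0.098, 0.0248]
orientation: [-0.0, 0.087, 0.996, 0.0]
wrist_force: [0.7, 0.0, 0.2]
grip_width: 0.0343
finger_force: 0.0
```

Request:
apply_moves([
  [0, 0, -0.015, 0],
  [0, 0, -0.025, 0],
  [0, 0, -0.025, 0],
])

```text
time_s: 5.9
eef_pos: [0.4669, -0.0981, 0.0201]
orientation: [-0.0, 0.087, 0.996, 0.0]
wrist_force: [0.3, -0.1, 0.2]
grip_width: 0.0343
finger_force: 0.0
```

Request:
apply_moves([
  [0, 0, -0.01, 0],
  [0, 0, -0.02, 0],
  [0, 0, -0.02, 0],
])

```text
time_s: 6.28
eef_pos: [0.4669, -0.098, 0.016]
orientation: [-0.0, 0.087, 0.996, 0.0]
wrist_force: [0.3, 0.2, 0.1]
grip_width: 0.0345
finger_force: 0.0
```

Request:
apply_moves([
  [0, 0, 0, 0],
  [0, 0, 0, 0],
  [0, 0, 0, 0],
  [0, 0, 0, 0],
], claw=0)

```text
time_s: 6.78
eef_pos: [0.4672, -0.0977, 0.017]
orientation: [0.0, 0.087, 0.996, 0.0]
wrist_force: [-1.8, 3.9, 7.6]
grip_width: 0.0003
finger_force: 4.2
```

```bash
python3 - <<'E'
from fit2 import *
d=snap('wrist','w5'); e=snap('side','s5')
s=status.state(); print(s['grip_width'],s['finger_force'],s['wrist_force'],s['eef_pos'])
g=proj(e,[.467,-.098,.02]).astype(int); print(g); c=e['image'][g[1]-30:g[1]+30,g[0]-40:g[0]+40,::-1]
o=np.hstack([cv2.resize(d['image'][150:330,136:376,::-1],(400,300),interpolation=cv2.INTER_CUBIC),cv2.resize(c,(400,300),interpolation=cv2.INTER_CUBIC)]); cv2.imwrite('pics/w5b.png',o)
E
```

```text
0.0003720086914620609 4.170783709926695 [-1.2592  2.3598  8.97  ] [ 0.4672 -0.0977  0.017 ]
[276 247]
```

View pics/w5b.png

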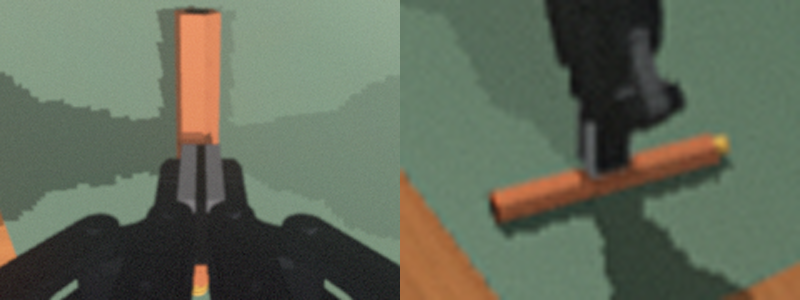

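The tips rest on top of the barrel at TCP z=0.017 (barrel top at 0.014). So the shut tips are in fact about 3 mm ahead of the TCP, and I'll grasp lower, going by contact.

Request:
apply_moves([
  [0, 0, 0.04, 0],
  [0, 0, 0.06, 0],
  [0, 0, 0.06, 0],
  [0, 0, 0.06, 0],
  [0, 0, 0.02, 0],
  [0, 0, -0.02, 0],
  [0, 0, -0.04, 0],
  [0, 0, -0.04, 0],
], claw=0.35)

```text
time_s: 7.88
eef_pos: [0.4666, -0.0979, 0.0076]
orientation: [-0.001, 0.087, 0.996, 0.0]
wrist_force: [-0.3, 0.9, -0.3]
grip_width: 0.0299
finger_force: 0.0
```

Request:
apply_moves([
  [0, 0, -0.01, 0],
  [0, 0, -0.02, 0],
  [0, 0, -0.02, 0],
])

```text
time_s: 8.25
eef_pos: [0.467, -0.0981, 0.0042]
orientation: [-0.0, 0.087, 0.996, 0.0]
wrist_force: [-0.8, 0.2, 0.4]
grip_width: 0.0299
finger_force: 0.0
```

Request:
apply_moves([
  [0, 0, 0, 0],
  [0, 0, 0, 0],
  [0, 0, 0, 0],
  [0, 0, 0, 0],
], claw=0)

```text
time_s: 8.75
eef_pos: [0.4671, -0.0981, 0.0044]
orientation: [0.0, 0.087, 0.996, -0.0]
wrist_force: [-1.0, -0.1, 4.9]
grip_width: 0.0141
finger_force: 39.3
```

Gripped: 14.1 mm wide at 39 N. I'll lift it and carry it to the lid, whose centre is at about (0.538, 0.300), turning the barrel to lie along x.

Request:
apply_moves([
  [0, 0, 0.1, 0],
  [0, 0, 0.25, 0],
  [0, 0.05, 0.45, 0],
  [0.05, 0.25, 0.5, 0.1],
  [0.1, 0.5, 0.5, 0.25],
  [0.15, 0.75, 0.5, 0.36],
  [0.17, 0.9, 0.5, 0.36],
  [0.17, 0.95, 0.5, 0.36],
  [0.17, 0.95, 0.5, 0.36],
])

```text
time_s: 9.88
eef_pos: [0.5006, 0.0921, 0.1038]
orientation: [-0.0, -0.004, 1.0, -0.0]
wrist_force: [-0.5, 0.1, -0.9]
grip_width: 0.014
finger_force: 39.4
```

Request:
apply_moves([
  [0.05, 0.2, 0, 0],
  [0.1, 0.45, 0, 0],
  [0.14, 0.7, 0, 0],
  [0.17, 0.85, 0, 0],
  [0.17, 0.89, 0, 0],
  [0.17, 0.89, 0, 0],
  [0.17, 0.89, 0, 0],
])

```text
time_s: 10.75
eef_pos: [0.535, 0.2682, 0.1041]
orientation: [-0.0, -0.002, 1.0, -0.0]
wrist_force: [0.9, -0.6, -0.8]
grip_width: 0.014
finger_force: 39.5
```

```bash
python3 - <<'E'
from fit2 import *
d=snap('wrist','w6'); e=snap('side','s6')
s=status.state(); print(s['grip_width'],s['finger_force'],s['eef_pos'],d['q'])
c=[.538,.2995]
for x in (d,):
    im=x['image'][...,::-1].copy()
    for a in np.linspace(0,2*np.pi,60): 
        for r,z,col in((.0815,.017,(0,0,255)),(.0815,0,(255,0,0))):
            p=proj(x,[c[0]+r*np.cos(a),c[1]+r*np.sin(a),z]); cv2.circle(im,tuple(int(k) for k in np.round(p)),1,col,-1)
    im1=im
im=e['image'][...,::-1].copy()
for a in np.linspace(0,2*np.pi,60): 
    p=proj(e,[c[0]+.0815*np.cos(a),c[1]+.0815*np.sin(a),.017]); im[int(round(p[1])),int(round(p[0]))]=(0,0,255)
g=proj(e,[*c,.02]).astype(int); cc=im[g[1]-45:g[1]+45,g[0]-60:g[0]+60]
cv2.imwrite('pics/w6b.png',np.hstack([cv2.resize(im1,(400,300)),cv2.resize(cc,(400,300),interpolation=cv2.INTER_NEAREST)]))
E
```

```text
0.01387927992887686 39.455800876021385 [0.5351 0.2685 0.1043] [-0.0003 -0.0023  1.     -0.0003]
```

View pics/w6b.png

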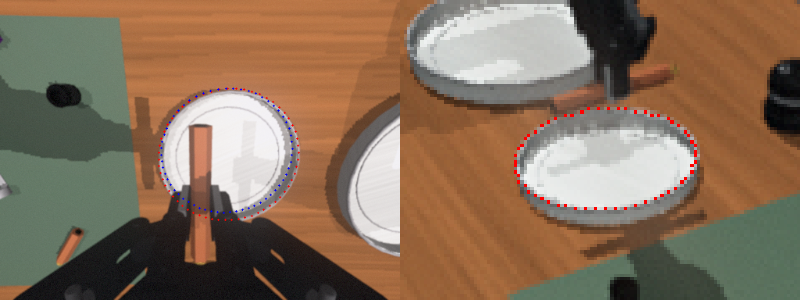

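The predicted lid rim (dots) matches the lid in both views, and the barrel is held level. I'll lower it and release.

Request:
apply_moves([
  [0, 0, -0.12, 0],
  [0, 0, -0.25, 0],
  [0, 0, -0.36, 0],
  [0, 0, -0.43, 0],
  [0, 0, -0.465, 0],
  [0, 0, -0.475, 0],
  [0, 0, -0.475, 0],
])

```text
time_s: 11.72
eef_pos: [0.5355, 0.27, 0.0098]
orientation: [0.0, -0.003, 1.0, 0.0]
wrist_force: [-0.3, -0.6, -0.1]
grip_width: 0.0139
finger_force: 39.5
```

Request:
apply_moves([
  [0, 0, 0, 0],
  [0, 0, 0, 0],
  [0, 0, 0, 0],
], claw=0.32)

```text
time_s: 12.1
eef_pos: [0.5352, 0.27, 0.0096]
orientation: [0.0, -0.003, 1.0, 0.0]
wrist_force: [-0.9, 0.3, 0.4]
grip_width: 0.0271
finger_force: 0.0
```

Request:
apply_moves([
  [0, 0, 0.15, 0],
  [0, 0, 0.35, 0],
  [0, -0.1, 0.6, 0],
  [0.1, -0.4, 0.7, 0],
  [0.2, -0.7, 0.7, 0],
  [0.3, -0.95, 0.7, 0],
  [0.3, -1, 0.7, 0],
  [0.3, -1, 0.7, 0],
])

```text
time_s: 13.1
eef_pos: [0.5947, 0.0695, 0.149]
orientation: [-0.0, -0.002, 1.0, 0.0]
wrist_force: [0.2, 0.6, -0.4]
grip_width: 0.0271
finger_force: 0.0
```

Request:
apply_moves([
  [0.1, -0.25, 0, 0],
  [0.2, -0.5, 0, 0],
  [0.3, -0.7, 0, 0],
  [0.33, -0.77, 0, 0],
  [0.33, -0.77, 0, 0],
  [0.33, -0.77, 0, 0],
], claw=0.5)

```text
time_s: 13.85
eef_pos: [0.6603, -0.0817, 0.1491]
orientation: [-0.0, -0.004, 1.0, 0.0]
wrist_force: [-0.8, -0.0, -0.2]
grip_width: 0.0429
finger_force: 0.0
```

```bash
python3 - <<'E'
from fit2 import *
d=snap('wrist','w7'); e=snap('top','t7'); f=snap('side','s7'); setmask(d); print(d['p'])
o=comp(d,'bk',[.66,-.0857,.02],30); print(o[0],proj(d,[.66,-.0857,.019]))
a=at(d,*o[0],.019); print(a)
g=proj(d,[.66,-.0857,.02]).astype(int); g[1]=min(max(g[1],90),294)
A=d['image'][g[1]-90:g[1]+90,g[0]-120:g[0]+120,::-1]
p=proj(f,[.538,.2995,.01]).astype(int); B=f['image'][p[1]-30:p[1]+30,p[0]-40:p[0]+40,::-1]
cv2.imwrite('pics/w7b.png',np.hstack([cv2.resize(x,(400,300),interpolation=cv2.INTER_CUBIC) for x in(A,B)]))
E
```

```text
[ 0.6603 -0.0817  0.1491]
[252.7009 190.4017] [253.4127 189.027 ]
[ 0.6615 -0.0865  0.019 ]
```

View pics/w7b.png

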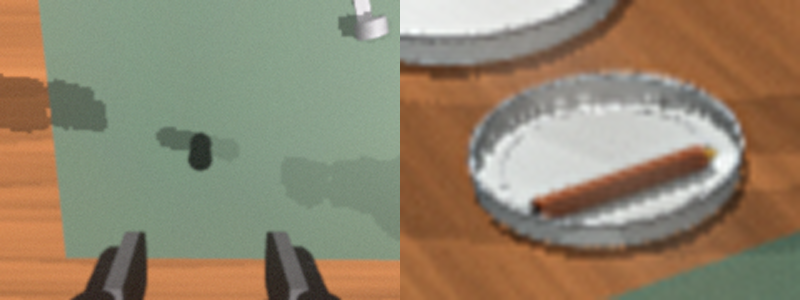

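The long barrel lies flat in the lid, and the slim grip is straight ahead of the fingers at (200,152). Picking up the slim grip.

Request:
apply_moves([
  [0, -0.02, -0.2, 0],
  [0.005, -0.023, -0.4, 0],
  [0.005, -0.023, -0.55, 0],
  [0.005, -0.023, -0.65, 0],
  [0.005, -0.023, -0.7, 0],
  [0.005, -0.023, -0.7, 0],
  [0.005, -0.023, -0.7, 0],
])

```text
time_s: 14.88
eef_pos: [0.663, -0.0889, 0.0106]
orientation: [0.001, -0.003, 1.0, -0.0]
wrist_force: [-0.3, 0.6, 0.5]
grip_width: 0.0426
finger_force: 0.0
```

Request:
apply_moves([
  [0, 0, 0, 0],
  [0, 0, 0, 0],
  [0, 0, 0, 0],
  [0, 0, 0, 0],
], claw=0)

```text
time_s: 15.38
eef_pos: [0.6626, -0.0889, 0.0103]
orientation: [0.001, -0.003, 1.0, -0.0]
wrist_force: [-1.1, 1.3, 5.3]
grip_width: 0.0139
finger_force: 39.0
```

Request:
apply_moves([
  [0, 0, 0.1, 0],
  [0, 0, 0.25, 0],
  [0, 0.05, 0.45, 0],
  [-0.1, 0.25, 0.5, 0],
  [-0.2, 0.5, 0.5, 0],
  [-0.3, 0.75, 0.5, 0],
  [-0.4, 0.95, 0.5, 0],
  [-0.4, 1, 0.5, 0],
  [-0.4, 1, 0.5, 0],
])

```text
time_s: 16.5
eef_pos: [0.5826, 0.1117, 0.1101]
orientation: [0.001, -0.004, 1.0, -0.0]
wrist_force: [0.8, 0.1, -0.8]
grip_width: 0.014
finger_force: 39.0
```

Request:
apply_moves([
  [-0.1, 0.25, 0, 0],
  [-0.2, 0.5, 0, 0],
  [-0.3, 0.75, 0, 0],
  [-0.4, 0.95, 0, 0],
  [-0.41, 1, 0, 0],
  [-0.41, 1, 0, 0],
  [-0.41, 1, 0, 0],
])

```text
time_s: 17.38
eef_pos: [0.5012, 0.3098, 0.1092]
orientation: [0.0, -0.002, 1.0, -0.0]
wrist_force: [-0.6, -0.3, -0.4]
grip_width: 0.0141
finger_force: 39.1
```

Request:
apply_moves([
  [0, 0.04, -0.1, 0],
  [0, 0.05, -0.22, 0],
  [0, 0.05, -0.34, 0],
  [0, 0.05, -0.42, 0],
  [0, 0.05, -0.46, 0],
  [0, 0.05, -0.48, 0],
  [0, 0.05, -0.48, 0],
  [0, 0.05, -0.48, 0],
])

```text
time_s: 18.38
eef_pos: [0.5005, 0.3216, 0.0139]
orientation: [0.001, -0.003, 1.0, 0.0]
wrist_force: [0.1, -0.1, -1.1]
grip_width: 0.0139
finger_force: 39.1
```

Request:
apply_moves([
  [0, 0, -0.008, 0],
  [0, 0, -0.008, 0],
  [0, 0, -0.008, 0],
])

```text
time_s: 18.75
eef_pos: [0.5005, 0.3216, 0.0123]
orientation: [0.001, -0.003, 1.0, 0.0]
wrist_force: [-0.3, -0.6, 4.7]
grip_width: 0.0134
finger_force: 39.5
```

Request:
apply_moves([
  [0, 0, 0, 0],
  [0, 0, 0, 0],
  [0, 0, 0, 0],
], claw=0.28)

```text
time_s: 19.12
eef_pos: [0.4998, 0.3212, 0.0113]
orientation: [-0.0, -0.003, 1.0, -0.0]
wrist_force: [0.7, 0.2, 0.1]
grip_width: 0.0238
finger_force: 0.0
```

Request:
apply_moves([
  [0, 0, 0.1, 0],
  [0, 0, 0.25, 0],
  [0, 0, 0.45, 0],
  [0, -0.1, 0.65, 0.1],
  [0.1, -0.4, 0.7, 0.3],
  [0.2, -0.7, 0.7, 0.5],
  [0.2, -0.95, 0.7, 0.54],
  [0.2, -1, 0.7, 0.54],
  [0.2, -1, 0.7, 0.54],
])

```text
time_s: 20.25
eef_pos: [0.5399, 0.121, 0.1515]
orientation: [-0.0, -0.137, 0.991, 0.0]
wrist_force: [-0.3, 0.0, -0.2]
grip_width: 0.0238
finger_force: 0.0
```

Request:
apply_moves([
  [0.1, -0.25, 0, 0],
  [0.2, -0.48, 0, 0],
  [0.2, -0.54, 0, 0],
  [0.2, -0.54, 0, 0],
  [0.2, -0.54, 0, 0],
], claw=0.5)

```text
time_s: 20.88
eef_pos: [0.5794, 0.0153, 0.1515]
orientation: [-0.0, -0.138, 0.99, 0.0]
wrist_force: [1.2, 0.2, 0.4]
grip_width: 0.0428
finger_force: 0.0
```

```bash
python3 - <<'E'
from fit2 import *
d=snap('wrist','w8'); f=snap('side','s8'); print(d['p'],d['q'])
g=proj(d,[.572,.014,.01]).astype(int); print(g, proj(d,[.5825,.017,.015]),proj(d,[.546,.0068,.002]))
A=d['image'][g[1]-60:g[1]+60,g[0]-80:g[0]+80,::-1]
p=proj(f,[.538,.2995,.01]).astype(int); B=f['image'][p[1]-30:p[1]+30,p[0]-40:p[0]+40,::-1]
cv2.imwrite('pics/w8b.png',np.hstack([cv2.resize(x,(400,300),interpolation=cv2.INTER_CUBIC) for x in(A,B)]))
E
```

```text
[0.5794 0.0153 0.1515] [-0.0003 -0.1385  0.9904  0.0004]
[257 180] [257.6857 190.8465] [257.8397 154.3485]
```

View pics/w8b.png

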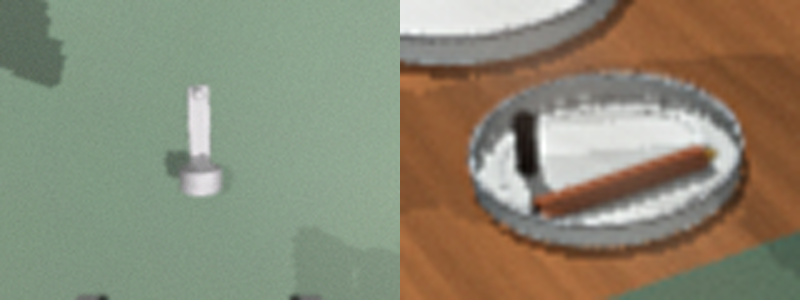

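The slim grip stands upright in the lid beside the barrel. The clip is lined up with the tool, band at (201,180) and tongue end at (199,86). Gripping it across the band.

Request:
apply_moves([
  [0.02, 0.01, -0.2, 0],
  [0.02, 0.01, -0.4, 0],
  [0.02, 0.01, -0.57, 0],
  [0.02, 0.01, -0.68, 0],
  [0.02, 0.01, -0.72, 0],
  [0.02, 0.01, -0.72, 0],
  [0.02, 0.01, -0.72, 0],
], claw=0.45, force=30)

```text
time_s: 21.85
eef_pos: [0.5849, 0.0154, 0.0088]
orientation: [0.001, -0.138, 0.99, -0.0]
wrist_force: [-0.5, -0.3, 0.2]
grip_width: 0.0385
finger_force: 0.0
```

Request:
apply_moves([
  [0, 0, 0, 0],
  [0, 0, 0, 0],
  [0, 0, 0, 0],
  [0, 0, 0, 0],
], claw=0)

```text
time_s: 22.35
eef_pos: [0.5848, 0.0152, 0.0087]
orientation: [0.001, -0.138, 0.99, -0.0]
wrist_force: [-0.5, 0.4, 7.4]
grip_width: 0.0169
finger_force: 29.4
```

It closed at 16.9 mm with an upward push, so the pads are above the band's middle. I'll reopen and go lower.

Request:
apply_moves([
  [0, 0, 0, 0],
  [0, 0, 0, 0],
  [0, 0, 0, 0],
  [0, 0, -0.015, 0],
  [0, 0, -0.025, 0],
  [0, 0, -0.025, 0],
], claw=0.45)

```text
time_s: 23.1
eef_pos: [0.5837, 0.0153, 0.0022]
orientation: [-0.0, -0.138, 0.99, 0.0]
wrist_force: [-1.1, 1.0, -0.1]
grip_width: 0.0385
finger_force: 0.0
```

Request:
apply_moves([
  [0, 0, 0, 0],
  [0, 0, 0, 0],
  [0, 0, 0, 0],
  [0, 0, 0, 0],
], claw=0)

```text
time_s: 23.6
eef_pos: [0.5841, 0.0153, 0.0027]
orientation: [0.0, -0.138, 0.99, -0.0]
wrist_force: [-0.3, 0.1, 0.3]
grip_width: 0.0171
finger_force: 29.3
```

Request:
apply_moves([
  [0, 0, 0.1, 0],
  [0, 0, 0.25, 0],
  [0, 0.05, 0.45, -0.1],
  [0, 0.25, 0.5, -0.25],
  [-0.02, 0.5, 0.5, -0.4],
  [-0.04, 0.75, 0.5, -0.55],
  [-0.05, 0.95, 0.5, -0.55],
  [-0.05, 1, 0.5, -0.55],
  [-0.05, 1, 0.5, -0.55],
])

```text
time_s: 24.72
eef_pos: [0.5738, 0.2155, 0.1024]
orientation: [-0.0, -0.001, 1.0, -0.0]
wrist_force: [0.5, -0.6, -1.5]
grip_width: 0.0172
finger_force: 29.3
```

Request:
apply_moves([
  [0, 0.2, 0, 0],
  [0, 0.4, 0, 0],
  [-0.02, 0.52, 0, 0],
  [-0.02, 0.54, 0, 0],
  [-0.02, 0.54, 0, 0],
  [-0.02, 0.54, 0, 0],
])

```text
time_s: 25.48
eef_pos: [0.5705, 0.3217, 0.1026]
orientation: [-0.0, 0.0, 1.0, -0.0]
wrist_force: [-0.5, 0.5, 0.6]
grip_width: 0.0169
finger_force: 29.4
```

```bash
python3 - <<'E'
from fit2 import *
d=snap('wrist','w9'); f=snap('side','s9'); s=status.state(); print(d['p'],d['q'],s['grip_width'],s['finger_force'])
p=proj(f,[.56,.322,.08]).astype(int); B=f['image'][p[1]-35:p[1]+55,p[0]-60:p[0]+60,::-1]
cv2.imwrite('pics/w9b.png',np.hstack([cv2.resize(x,(400,300),interpolation=cv2.INTER_CUBIC) for x in(d['image'][100:340,96:416,::-1],B)]))
E
```

```text
[0.5705 0.3217 0.1026] [-0.      0.0002  1.     -0.0003] 0.017303843348315594 29.380763936787844
```

View pics/w9b.png

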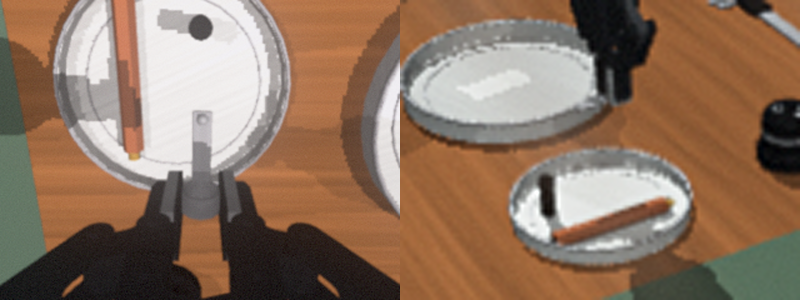

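The clip is held level with its tongue pointing at the slim grip, clear of everything. Lowering it.

Request:
apply_moves([
  [0, 0, -0.1, 0],
  [0, 0, -0.22, 0],
  [0, 0, -0.34, 0],
  [0, 0, -0.42, 0],
  [0, 0, -0.46, 0],
  [0, 0, -0.48, 0],
  [0, 0, -0.485, 0],
  [0, 0, -0.485, 0],
])

```text
time_s: 26.58
eef_pos: [0.5704, 0.3235, 0.0063]
orientation: [0.001, -0.001, 1.0, 0.0]
wrist_force: [0.6, 0.2, 0.0]
grip_width: 0.0169
finger_force: 29.4
```

Request:
apply_moves([
  [0, 0, -0.005, 0],
  [0, 0, -0.005, 0],
  [0, 0, -0.005, 0],
])

```text
time_s: 26.95
eef_pos: [0.5701, 0.3234, 0.0047]
orientation: [0.0, -0.001, 1.0, 0.0]
wrist_force: [0.2, -0.9, 1.6]
grip_width: 0.0168
finger_force: 29.4
```

Request:
apply_moves([
  [0, 0, 0, 0],
  [0, 0, 0, 0],
  [0, 0, 0, 0],
], claw=0.34)

```text
time_s: 27.32
eef_pos: [0.57, 0.3233, 0.0046]
orientation: [-0.0, -0.001, 1.0, -0.0]
wrist_force: [0.5, -1.0, -0.4]
grip_width: 0.029
finger_force: 0.0
```

Request:
apply_moves([
  [0, 0, 0.1, 0],
  [0, 0, 0.25, 0],
  [0, 0, 0.45, 0],
  [0, -0.1, 0.65, -0.1],
  [0.1, -0.4, 0.7, -0.4],
  [0.3, -0.7, 0.7, -0.7],
  [0.4, -0.95, 0.7, -1],
  [0.4, -1, 0.7, -1],
  [0.4, -1, 0.7, -1],
])

```text
time_s: 28.45
eef_pos: [0.65, 0.1226, 0.1455]
orientation: [0.0, 0.247, 0.969, 0.0]
wrist_force: [-0.0, 0.5, -0.1]
grip_width: 0.0288
finger_force: 0.0
```

Request:
apply_moves([
  [0.05, -0.1, 0, -0.1],
  [0.1, -0.19, 0, -0.15],
  [0.1, -0.19, 0, -0.15],
  [0.1, -0.19, 0, -0.15],
], claw=0.5, force=40)

```text
time_s: 28.95
eef_pos: [0.6698, 0.0856, 0.1444]
orientation: [-0.0, 0.283, 0.959, 0.0]
wrist_force: [0.6, 0.2, 1.0]
grip_width: 0.0426
finger_force: 0.0
```

```bash
python3 - <<'E'
from fit2 import *
d=snap('wrist','w10'); f=snap('side','s10'); t=snap('top','t10'); s=status.state(); setmask(d); setmask(f); print(d['p'],d['q'],np.degrees(np.arctan2(*Rq(d['q'])[:2,1][::-1])))
print(*fitc([d,f],[comp(x,'cu',[.67,.085,.007],w) for x,w in((d,90),(f,28))],hexb(.06),[.67,.085,.007],-.576))
g=proj(d,[.67,.085,.007]).astype(int); print(g); A=d['image'][g[1]-75:g[1]+75,g[0]-100:g[0]+100,::-1]
p=proj(f,[.538,.2995,.01]).astype(int); B=f['image'][p[1]-30:p[1]+30,p[0]-40:p[0]+40,::-1]
cv2.imwrite('pics/w10b.png',np.hstack([cv2.resize(x,(400,300),interpolation=cv2.INTER_CUBIC) for x in(A,B)]))
E
```

```text
[0.6698 0.0856 0.1444] [-0.0004  0.2829  0.9592  0.0001] 57.1348905689909
[ 0.671   0.0835  0.0069 -0.5831] [-0.  -0.  -0.   0.1 -0.   0.1] [(842, 813), (130, 125)]
[256 187]
```

View pics/w10b.png

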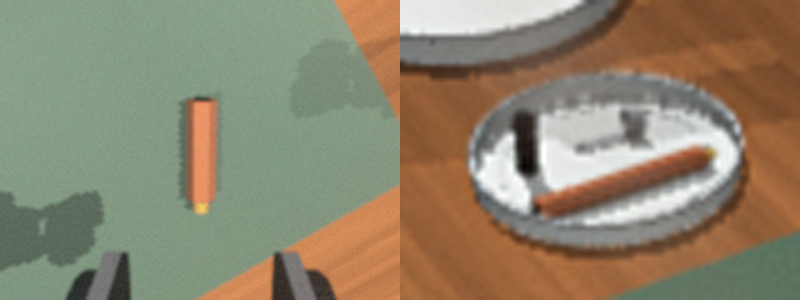

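The clip sits tongue down in the lid, clear of the others. The short copper barrel at (201,155) is lined up with the tool. Picking it up.

Request:
apply_moves([
  [0, -0.005, -0.2, 0],
  [0, -0.005, -0.4, 0],
  [0, -0.005, -0.55, 0],
  [0, -0.005, -0.65, 0],
  [0, -0.005, -0.69, 0],
  [0, -0.005, -0.7, 0],
  [0, -0.005, -0.7, 0],
], claw=0.4)

```text
time_s: 29.98
eef_pos: [0.6709, 0.0843, 0.0058]
orientation: [0.001, 0.283, 0.959, 0.0]
wrist_force: [1.0, -0.3, 0.0]
grip_width: 0.0342
finger_force: 0.0
```

Request:
apply_moves([
  [0, 0, 0, 0],
  [0, 0, 0, 0],
  [0, 0, 0, 0],
  [0, 0, 0, 0],
], claw=0)

```text
time_s: 30.48
eef_pos: [0.6708, 0.0843, 0.0059]
orientation: [0.001, 0.283, 0.959, 0.0]
wrist_force: [-1.1, -0.1, 6.5]
grip_width: 0.0138
finger_force: 39.3
```

There is 6.5 N of upward push, so I'll regrip 3 mm lower for a firmer hold.

Request:
apply_moves([
  [0, 0, 0, 0],
  [0, 0, 0, 0],
  [0, 0, -0.01, 0],
  [0, 0, -0.014, 0],
  [0, 0, -0.014, 0],
], claw=0.4)

```text
time_s: 31.1
eef_pos: [0.6698, 0.0843, 0.0015]
orientation: [-0.0, 0.283, 0.959, -0.0]
wrist_force: [-0.1, 0.2, 0.2]
grip_width: 0.0342
finger_force: 0.0
```

Request:
apply_moves([
  [0, 0, 0, 0],
  [0, 0, 0, 0],
  [0, 0, 0, 0],
  [0, 0, 0, 0],
], claw=0)

```text
time_s: 31.6
eef_pos: [0.6705, 0.0843, 0.0024]
orientation: [0.001, 0.283, 0.959, 0.0]
wrist_force: [-0.5, 0.5, 5.5]
grip_width: 0.014
finger_force: 40.4
```

Request:
apply_moves([
  [0, 0, 0.1, 0],
  [0, 0, 0.25, 0],
  [0, -0.05, 0.45, 0],
  [-0.1, -0.25, 0.5, 0],
  [-0.2, -0.5, 0.5, 0],
  [-0.25, -0.75, 0.5, 0],
  [-0.3, -0.95, 0.5, 0],
  [-0.3, -1, 0.5, 0],
  [-0.3, -1, 0.5, 0],
])

```text
time_s: 32.72
eef_pos: [0.6102, -0.116, 0.1023]
orientation: [0.0, 0.284, 0.959, 0.0]
wrist_force: [-1.1, 0.2, -1.7]
grip_width: 0.0137
finger_force: 39.2
```

Request:
apply_moves([
  [-0.1, -0.25, 0, 0],
  [-0.2, -0.5, 0, 0],
  [-0.3, -0.75, 0, 0],
  [-0.35, -0.95, 0, 0],
  [-0.35, -1, 0, 0],
  [-0.35, -1, 0, 0],
])

```text
time_s: 33.48
eef_pos: [0.5407, -0.3148, 0.1017]
orientation: [-0.0, 0.283, 0.959, 0.0]
wrist_force: [-1.0, -0.1, -0.3]
grip_width: 0.0138
finger_force: 39.3
```

Request:
apply_moves([
  [0, -0.15, 0, 0],
  [0, -0.22, 0, 0],
  [0, -0.22, 0, 0],
  [0, -0.22, 0, 0],
])

```text
time_s: 33.98
eef_pos: [0.5401, -0.3582, 0.1016]
orientation: [-0.0, 0.283, 0.959, 0.0]
wrist_force: [-0.3, 0.2, 0.2]
grip_width: 0.014
finger_force: 39.3
```

```bash
python3 - <<'E'
from fit2 import *
d=snap('wrist','w11'); f=snap('side','s11'); s=status.state(); print(d['p'],d['q'],s['grip_width'],s['finger_force'])
U=[T,f,W2]; print('ram',*fitc(U,[hullcomp(x,'ram',[.552,-.34,.015],60) for x in U],frus(.061,.064,.035),[.552,-.34,0]))
# barrel in hand, seen from the side
im=f['image'].astype(int); R,G,B=im[...,0],im[...,1],im[...,2]
for z in (s['eef_pos'][2]+.005,):
    p=proj(f,[.541,-.361,z]); c,m2,A=mom(f,place(hexb(.06),.541,-.361,z,-.583)); print(c,A,np.degrees(.5*np.arctan2(2*m2[2],m2[0]-m2[1])))
E
```

```text
[ 0.5401 -0.3582  0.1016] [-0.0004  0.2826  0.9592  0.0005] 0.014417838115845384 39.27550747990608
ram [ 0.5545 -0.3446 -0.0017] [ 1.  -0.   0.4 -0.5  0.5 -0.6] [(1643, 1730), (2796, 3038), (4609, 4840)]
[382.6998 284.3575] 270.77818966005 1.7237120229964762
```

Request:
apply_moves([
  [0, -0.01, -0.1, 0],
  [0, -0.01, -0.22, 0],
  [0, -0.01, -0.32, 0],
  [0, -0.01, -0.4, 0],
  [0, -0.01, -0.44, 0],
  [0, -0.01, -0.46, 0],
  [0, -0.01, -0.465, 0],
  [0, -0.01, -0.465, 0],
])

```text
time_s: 35.08
eef_pos: [0.5403, -0.362, 0.0094]
orientation: [0.0, 0.283, 0.959, -0.0]
wrist_force: [0.4, -0.2, -0.2]
grip_width: 0.0143
finger_force: 39.3
```

Request:
apply_moves([
  [0, 0, -0.005, 0],
  [0, 0, -0.005, 0],
  [0, 0, -0.005, 0],
])

```text
time_s: 35.45
eef_pos: [0.5401, -0.3617, 0.0079]
orientation: [0.0, 0.283, 0.959, -0.0]
wrist_force: [-0.5, 0.6, -1.0]
grip_width: 0.0137
finger_force: 39.3
```

Request:
apply_moves([
  [0, 0, 0, 0],
  [0, 0, 0, 0],
  [0, 0, 0, 0],
], claw=0.3)

```text
time_s: 35.83
eef_pos: [0.5401, -0.3617, 0.0079]
orientation: [0.0, 0.283, 0.959, -0.0]
wrist_force: [-0.1, -0.2, 0.6]
grip_width: 0.0253
finger_force: 0.0
```

Request:
apply_moves([
  [0, 0, 0.1, 0],
  [0, 0, 0.25, 0],
  [0, 0, 0.45, 0],
  [0, 0.1, 0.65, -0.1],
  [-0.1, 0.4, 0.7, -0.4],
  [-0.1, 0.7, 0.7, -0.7],
  [-0.15, 0.95, 0.7, -1],
  [-0.15, 1, 0.7, -1],
  [-0.15, 1, 0.7, -1],
])

```text
time_s: 36.95
eef_pos: [0.5105, -0.1616, 0.1482]
orientation: [0.001, 0.51, 0.86, -0.0]
wrist_force: [-0.0, -0.1, 0.2]
grip_width: 0.0254
finger_force: 0.0
```

Request:
apply_moves([
  [-0.05, 0.25, 0, -0.3],
  [-0.1, 0.5, 0, -0.6],
  [-0.15, 0.75, 0, -0.9],
  [-0.15, 0.95, 0, -1],
  [-0.15, 1, 0, -1],
  [-0.15, 1, 0, -1],
], claw=0.6)

```text
time_s: 37.7
eef_pos: [0.4809, 0.0374, 0.1478]
orientation: [0.0, 0.708, 0.707, -0.0]
wrist_force: [0.1, 0.3, 0.1]
grip_width: 0.0513
finger_force: 0.0
```

Request:
apply_moves([
  [-0.05, 0.25, 0, -0.3],
  [-0.08, 0.4, 0, -0.6],
  [-0.08, 0.42, 0, -0.9],
  [-0.08, 0.42, 0, -1],
  [-0.08, 0.42, 0, -1],
  [-0.08, 0.42, 0, -1],
])

```text
time_s: 38.45
eef_pos: [0.4646, 0.1212, 0.1477]
orientation: [0.0, 0.861, 0.509, -0.0]
wrist_force: [1.0, -0.5, 0.2]
grip_width: 0.0513
finger_force: 0.0
```

```bash
python3 - <<'E'
from fit2 import *
import fit2
d=snap('wrist','w12'); f=snap('side','s12'); t=snap('top','t12'); s=status.state(); setmask(d); setmask(f)
print(d['p'],np.degrees(np.arctan2(*Rq(d['q'])[:2,1][::-1])),proj(d,[.465,.1208,.024]))
fit2.TH=80
o=[comp(x,'bk',[.465,.1208,.012],w) for x,w in((d,30),(f,20))]
print(o[0][0],o[0][2],mom(d,place(cyl(.012,.024),.465,.1208,0,0))[::2]); print(*fitc([d,f],o,cyl(.012,.024),[.465,.121,0]))
E
```

```text
[0.4646 0.1212 0.1477] -28.834214574032778 [256.5852 189.3832]
[256.7317 186.6667] 369.0 (array([256.5664, 186.6946]), 505.3855260836426)
[ 0.4648  0.1202 -0.0022] [-0.  0.  0. -0.] [(369, 497), (89, 103)]
```

Request:
apply_moves([
  [0, -0.003, -0.2, 0],
  [0, -0.003, -0.4, 0],
  [0, -0.003, -0.55, 0],
  [0, -0.003, -0.65, 0],
  [0, -0.003, -0.69, 0],
  [0, -0.003, -0.71, 0],
  [0, -0.003, -0.71, 0],
])

```text
time_s: 39.48
eef_pos: [0.4645, 0.1217, 0.0063]
orientation: [0.0, 0.861, 0.509, 0.0]
wrist_force: [-0.4, 0.0, -0.6]
grip_width: 0.051
finger_force: 0.0
```

Request:
apply_moves([
  [0, 0, 0, 0],
  [0, 0, 0, 0],
  [0, 0, 0, 0],
  [0, 0, 0, 0],
], claw=0)

```text
time_s: 39.98
eef_pos: [0.4646, 0.1217, 0.0066]
orientation: [0.0, 0.861, 0.509, 0.001]
wrist_force: [-2.2, 0.2, 5.9]
grip_width: 0.0225
finger_force: 39.1
```

Request:
apply_moves([
  [0, 0, 0.1, 0],
  [0, 0, 0.25, 0],
  [0, -0.05, 0.45, 0],
  [0.05, -0.25, 0.5, 0],
  [0.1, -0.5, 0.5, 0],
  [0.15, -0.75, 0.5, 0],
  [0.2, -0.95, 0.5, 0],
  [0.2, -1, 0.5, 0],
  [0.2, -1, 0.5, 0],
])

```text
time_s: 41.1
eef_pos: [0.5035, -0.0784, 0.1056]
orientation: [-0.0, 0.861, 0.508, -0.0]
wrist_force: [0.3, 0.8, -0.2]
grip_width: 0.0224
finger_force: 39.3
```

Request:
apply_moves([
  [0.05, -0.25, 0, 0],
  [0.15, -0.5, 0, 0],
  [0.25, -0.75, 0, 0],
  [0.3, -0.95, 0, -0.15],
  [0.3, -1, 0, -0.16],
  [0.3, -1, 0, -0.16],
])

```text
time_s: 41.85
eef_pos: [0.5636, -0.2769, 0.1054]
orientation: [-0.001, 0.88, 0.474, -0.0]
wrist_force: [-0.8, 0.7, 0.2]
grip_width: 0.0225
finger_force: 39.4
```

Request:
apply_moves([
  [0.01, -0.15, 0, 0],
  [0.015, -0.23, 0, 0],
  [0.015, -0.23, 0, 0],
  [0.015, -0.23, 0, 0],
])

```text
time_s: 42.35
eef_pos: [0.5668, -0.3229, 0.1057]
orientation: [-0.001, 0.88, 0.474, 0.0]
wrist_force: [-0.8, -0.8, -1.4]
grip_width: 0.0225
finger_force: 39.4
```

```bash
python3 - <<'E'
from fit2 import *
d=snap('wrist','w13'); f=snap('side','s13'); s=status.state(); print(d['p'],s['grip_width'],s['finger_force'],np.degrees(np.arctan2(*Rq(d['q'])[:2,1][::-1])))
f0=d['image'].astype(int); R,G,B=[f0[...,i] for i in range(3)]
m=((R-G>20)&(R-B>45)&(R>90)).astype(np.uint8)
k=np.zeros_like(m); cv2.fillConvexPoly(k,np.int32([proj(d,[.5545+.055*np.cos(a),-.344+.055*np.sin(a),.005]) for a in np.linspace(0,6.28,40)]),1)
n,l,st,c=cv2.connectedComponentsWithStats(m*k); print(st[1:],c[1:])
print([proj(d,[.5395+u*.835*.028,-.361-u*.551*.028,.012]) for u in(-1,0,1)])
cv2.imwrite('pics/fin0.png',d['image'][...,::-1])
E
```

```text
[ 0.5668 -0.3229  0.1057] 0.022147976518336797 39.379815459251404 -33.37032196593204
[[289 242   1   3   3]] [[289. 243.]]
[array([226.0183, 243.3659]), array([254.2565, 243.3745]), array([282.4964, 243.4056])]
```

Request:
apply_moves([
  [0, 0, -0.1, 0],
  [0, 0, -0.22, 0],
  [0, 0, -0.32, 0],
  [0, 0, -0.4, 0],
  [0, 0, -0.44, 0],
  [0, 0, -0.46, 0],
  [0, 0, -0.465, 0],
  [0, 0, -0.465, 0],
])

```text
time_s: 43.45
eef_pos: [0.5673, -0.3246, 0.0134]
orientation: [0.0, 0.88, 0.474, 0.0]
wrist_force: [-0.6, -0.4, -0.4]
grip_width: 0.0225
finger_force: 39.4
```

Request:
apply_moves([
  [0, 0, -0.006, 0],
  [0, 0, -0.006, 0],
  [0, 0, -0.006, 0],
])

```text
time_s: 43.82
eef_pos: [0.567, -0.3243, 0.0117]
orientation: [0.0, 0.88, 0.474, 0.0]
wrist_force: [0.1, -0.2, 1.1]
grip_width: 0.0222
finger_force: 39.4
```

Touching the floor. I'll release, rise and back off towards the base.

Request:
apply_moves([
  [0, 0, 0, 0],
  [0, 0, 0, 0],
  [0, 0, 0, 0],
], claw=0.42)

```text
time_s: 44.2
eef_pos: [0.5671, -0.3243, 0.0117]
orientation: [0.0, 0.88, 0.474, 0.0]
wrist_force: [0.2, -0.6, 0.7]
grip_width: 0.0358
finger_force: 0.0
```

Request:
apply_moves([
  [0, 0, 0.1, 0],
  [0, 0, 0.25, 0],
  [0, 0, 0.45, 0],
  [0, 0, 0.7, 0],
  [-0.1, 0.2, 1, 0],
  [-0.3, 0.5, 1, 0],
  [-0.5, 0.8, 1, 0],
  [-0.5, 1, 1, 0],
  [-0.5, 1, 1, 0],
])

```text
time_s: 45.32
eef_pos: [0.4654, -0.1206, 0.2121]
orientation: [-0.0, 0.88, 0.476, 0.0]
wrist_force: [0.7, -1.0, -0.1]
grip_width: 0.0361
finger_force: 0.0
```

```bash
python3 - <<'E'
from fit2 import *
t=snap('top','tf'); f=snap('side','sf'); print(status.state()['eef_pos'])
def crop(x,c,w,h):
    p=proj(x,c).astype(int); return cv2.resize(x['image'][p[1]-h:p[1]+h,p[0]-w:p[0]+w,::-1],(400,300),interpolation=cv2.INTER_CUBIC)
L=[.538,.2995,.01];R=[.5545,-.344,.02]
cv2.imwrite('pics/fin.png',np.vstack([np.hstack([crop(t,L,48,36),crop(t,R,48,36)]),np.hstack([crop(f,L,44,33),crop(f,R,44,33)])]))
E
```

```text
[ 0.4673 -0.1239  0.2122]
```

View pics/fin.png

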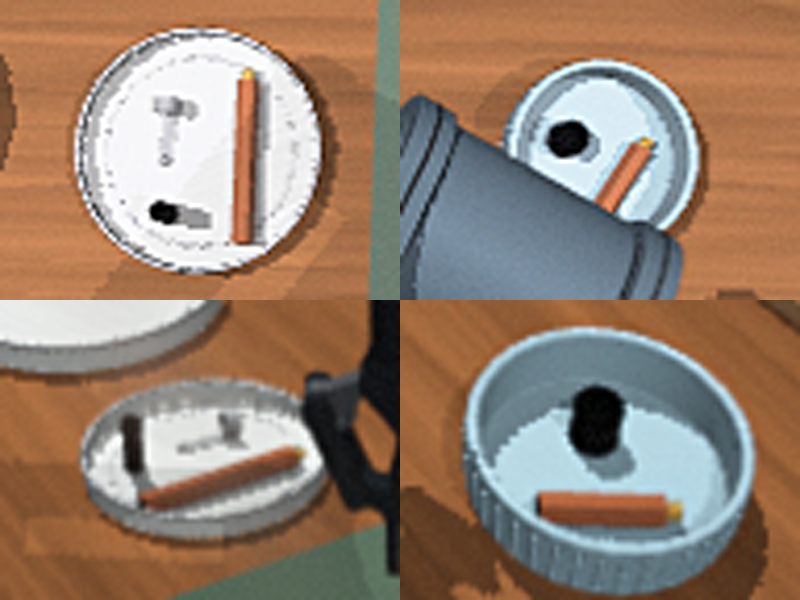

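The top and side views show all five parts where they were asked for: the barrels lie flat, the clip is tongue down and both grips stand. Nothing rests on a rim or on another part, and the robot is clear of both dishes.

```bash
python3 -c "
from cell import bot; print(bot.close_job())"
```

```text
the job is handed in; nothing more can be done
None
```

The job is handed in: the long barrel, slim grip and clip are in the 163 mm tin lid and the short barrel and stout grip are in the ramekin, placed as asked in the final pictures, at about 45 s of the 118 s allowed; on the first grasp the shut fingertips pressed on the long barrel with about 9 N before I regripped lower.

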